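Clear the carton and flip the fixings case open

TASK

Open up the low fixings case on the store-room bench by pushing with the fingertips, without picking anything up. First push the upright carton that stands behind the case sideways along the bench, keeping it standing, until no part of it is behind the case any more; only then reach a fingertip under the lid's flared front tab and flip the lid up and over until it lies fully back and stays open by its own weight. Leave the other things on the bench where they are.

Things in the scene. Friction and masses are not known exactly. Their poses are not given: they have to be found in the camera images.
- case: low grey plastic case screwed to the bench: 110 mm deep (x), 180 mm wide (y), 70 mm high, flat grey lid. Origin: centre of its underside. x points level from its front (tab side, facing the robot) to its back (hinge side), y left, z up. Ears 18 mm wide at its sides, 6 mm high. Bystanders stand about 165 mm to either side of it; in front of the tab it is free, behind it only the carton
- case_hinge (a point): middle of the lid's hinge line, at the top of the case's back wall (case x +55 mm, 70.5 mm above the bench); fixed to the case, same axes as the case; the hinge runs along y
- lid_tab (a point): middle of the front edge of the lid's tab; it moves with the lid. The tab is a stiff 90 mm wide, 5 mm thick, 42 mm long plate in the middle of the lid's front edge, flared 45 degrees forward and up: while shut its edge is 28 mm ahead of the case's front wall and 100 mm above the bench (138 mm ahead of and 30 mm above the hinge line), free below, so a fingertip goes under it from the front
- lid (a joint): lid angle (rad): 0 shut, 1.57 upright, 2.4 fully back at its stop. The grey lid (about 0.16 kg, 110 mm deep, 180 mm wide, 6 mm thick, plus tab) has a loose, lightly damped hinge: below 1.57 it falls shut, beyond that it falls back to the stop by itself and stays. Raising it takes 1 to 6 N at the tab. A carton close behind the case would stop it at about 1.9
- carton_center (a point): centre of a loose cardboard carton that stands upright on the bench 10 to 20 mm behind the case: 55 mm deep (its x), 90 mm wide (its y), 96 mm high (the point is 48 mm above the bench), about 0.35 kg. Its axes are roughly those of the case (up to 0.12 rad off). It slides when pushed low on its side face, at half height or below
- can: blue spray can with a paper label, 60 mm across, 120 mm tall, standing beside the case. Bystander, leave alone; origin at the middle of its underside
- tape: roll of brown tape lying flat, 90 mm across, 45 mm high, standing beside the case (it and the can may swap sides). Bystander, leave alone; origin at the middle of its underside
- jar: clear jar with a steel cap, 70 mm across, 90 mm tall, to the left. Bystander, leave alone; origin at the middle of its underside
- tub: open brown tub, 100 mm across at the rim, 90 mm tall, out to one side. Bystander, leave alone; origin at the middle of its underside
- tapestack: thick black roll lying flat, 100 mm across, 80 mm high, out to one side. Bystander, leave alone; origin at the middle of its underside
- driver: screwdriver lying on the bench to the right. Bystander, leave alone; origin at the middle of its underside
Not all that is in view belongs to the job. What is shaped like the case but blue or pink is not meant. What is shaped like the part that bears carton_center but pink is not meant.

How it is judged:
On the way, in this order (a step that is already met when the one before it is completed fails the run):
1. the carton has been pushed aside, upright, with the lid still shut ((y of carton_center in the frame of case above 0.115 m or y of carton_center in the frame of case below -0.115 m) and angle between carton_center's own z axis and vertical below 0.1 rad and height (world z) of carton_center between 0.042 and 0.054 m and value of joint lid below 0.15 rad), for 0.2 s.
2. the lid is past its over-center point (value of joint lid above 1.8 rad), for 0.1 s.
At the end, for the whole second after the job is handed in: the lid lies back within 0.1 rad of its stop (above 2.3 rad) and at rest; the carton stands upright (within 0.1 rad) on the bench, its centre more than 115 mm to the left or right of the case's middle line (value of joint lid above 2.3 rad and velocity of joint lid between -0.1 and 0.1 rad/s and (y of carton_center in the frame of case above 0.115 m or y of carton_center in the frame of case below -0.115 m) and angle between carton_center's own z axis and vertical below 0.1 rad and height (world z) of carton_center between 0.042 and 0.054 m); the robot touches nothing.
It fails at once if the carton is lifted (its centre rises more than 15 mm) (height (world z) of carton_center above 0.063 m).
It fails at once if the carton is tipped over (angle between carton_center's own z axis and vertical above 0.5 rad).
It fails at once if the lid is swung up before the carton is out of the way (value of joint lid above 0.5 rad and not (y of carton_center in the frame of case above 0.115 m or y of carton_center in the frame of case below -0.115 m)).
It fails at once if a bystander is moved more than 30 mm (distance of any of can, tape, jar, tub, tapestack, driver from where it was at the start of the episode above 0.03 m).
It also fails if it takes over 58 s, if anything falls off the work surface, if the arm or the gripper's body presses on something with over 40 N, if the wrist force passes 120 N, or if a joint passes its speed limit or range.

ROBOT

A 6-joint arm with a two-finger parallel gripper is mounted at the origin on the work surface. World frame = base frame: x ahead of the robot, y to its left, z up, the work surface at z = 0. Lengths are in m, angles in rad, forces in N, time in s.
With the tool pointing down it reaches from about 0.25 to 0.775 m from the base axis. Payload 4 kg.
Tool frame: the origin (TCP) lies midway between the tips of the shut fingers; the grasp point (between the pads) lies 19 mm behind it; z points along the fingers, y is the direction in which the jaws open and shut (so a half turn about z gives the same grasp; the last joint's range is limited). The gripper opens to 94 mm and grips with 3 to 60 N. Pads are 16 mm wide; open, the fingers measure 119 mm over their backs; the gripper's body (75 mm by 177 mm) begins 78 mm behind the grasp point.
Start: joints at [-1.418, 0.087, 1.371, -0, 1.684, -0.103], TCP at [0.139, -0.532, 0.206] pointing down, gripper open.
Joint ranges: [-3.1, 3.1], [-0.76, 2.03], [0.27, 2.55], [-1.08, 4.22], [0.17, 2.65], [-2.57, 2.57]. Speed limits (rad/s): [2.79, 2.79, 3.14, 3.14, 3.14, 3.14].

INTERFACE

Orientations are given as [roll, pitch, yaw] about the fixed x, y, z axes, in that order (R = Rz(yaw) Ry(pitch) Rx(roll)).
In Python, from bench import robot gives the robot as it stands.
- The arm moves only by the tool servo_tool, never from a script. Its argument "rows" is a list of rows, each a list of 2 entries, a list of its own where there are three numbers: the shift along the tool's x, y, z normalised to -1 to 1, where 1 is 0.08 m, then the turn about the tool's z normalised to -1 to 1, where 1 is pi/2 rad. A call has 1 to 12 rows; each row is the pose to reach, as a shift and turn from the pose commanded when the call began, along the tool's axes at that moment; what a row does not reach only later rows make up. A row lasts 1/12 s, in which the tool goes at most 41.7 mm and 7.16 degrees, less where a joint would pass 70% of its speed; a pose out of reach is approached as far as the arm can. A call with a number of a shift or a turn outside -1 to 1 is refused whole. A call with a gripper value outside its range is refused whole. "grip" is the closure, from -1 (fully open) to 1 (shut), set as the call begins (left out, the last holds). The fingers move at their own pace and stop on an object; the grip force is fixed at half the most. Time passes only in rows, so rows that repeat a pose let the fingers close. It gives the time, the measured TCP pose, the force and the opening at its end, in the units of the state.
- robot.get_obs(): the state, without advancing time (a new reading comes with each control period).
- robot.snapshot(name): name is "side" or "top"; returns a dict with "pixels" (420x560x3 uint8, red, green, blue), "camera_matrix" (3x3 intrinsics, pixels), "world_from_camera" (4x4, takes a point from camera to world coordinates). Camera axes: x right, y down, z forward; pixel columns grow to the right and rows downward; lengths in m; the calibration is good to about 2 mm. A picture is of the moment at which its call begins. There is no depth.
- robot.close_job(): hands the job in, once; it reports no verdict.
The state is a dict: "time": time; "joint_positions": joint angles; "qvel": joint speeds; "joint_torque": joint torques, N m; "tool_pos": TCP position; "ee_rot": TCP orientation; "wrist_force": force on the tool from outside, world axes, zero at the start; "wrist_torque": the same for the moment, N m; "width": finger opening in m.
Only numpy, scipy, OpenCV 4.12 (cv2) and the standard library are available. Lean on these libraries where they do the work, as an engineer would, in place of code of your own. Each camera call takes 0.05 s, during which the arm holds its last target.

## Working session

There is one attempt and no reset: what is moved stays moved. The work goes in short steps, Python scripts to look and compute and a tool call to move; the robot and the scene stay as the last step left them, time stands still between calls to the robot, and variables do not carry over. Pictures are saved under pics/ and viewed, and the job is handed in when it is done.

Besides the shell and the picture viewer there is one more tool, called after "Emit:" as name(argument=value, ...) on one line, values as JSON. servo_tool: Moves the arm, as the interface text tells. Its arguments: {"type":"object","properties":{"rows":{"type":"array"},"grip":{"type":"number"}},"required":["rows"]}

```bash
mkdir -p pics; ls; python3 - <<'E'
from bench import robot
import cv2, json, numpy as np
o=robot.get_obs(); print({k:np.round(v,3).tolist() for k,v in o.items()})
for n in("side","top"):
    s=robot.snapshot(n); cv2.imwrite(f"pics/{n}0.png",np.array(s["pixels"])[:,:,::-1])
    np.savez(f"pics/{n}0.npz",**s)
    print(n,np.round(s["camera_matrix"],2).tolist(),np.round(s["world_from_camera"],4).tolist())
E
```

```text
pics
{'time': 0.0, 'joint_positions': [-1.418, 0.088, 1.372, -0.0, 1.684, -0.103], 'qvel': [-0.001, 0.001, -0.001, 0.002, 0.0, -0.002], 'joint_torque': [-0.0, -34.018, -30.243, 0.072, 0.033, -0.0], 'tool_pos': [0.139, -0.532, 0.204], 'ee_rot': [-3.139, -0.0, 0.256], 'wrist_force': [-0.713, 0.25, -0.585], 'wrist_torque': [-0.006, 0.027, -0.059], 'width': 0.094}
side [[504.46, 0.0, 280.61], [0.0, 504.46, 205.57], [0.0, 0.0, 1.0]] [[0.9976, -0.0477, 0.0494, 0.4982], [-0.0667, -0.4997, 0.8637, -1.1], [-0.0165, -0.8649, -0.5017, 0.7146], [0.0, 0.0, 0.0, 1.0]]
top [[466.88, 0.0, 281.85], [0.0, 466.88, 215.13], [0.0, 0.0, 1.0]] [[0.028, -0.984, 0.1759, 0.3265], [-0.9995, -0.03, -0.0086, -0.0021], [0.0138, -0.1756, -0.9844, 1.3924], [0.0, 0.0, 0.0, 1.0]]
```

View pics/side0.png

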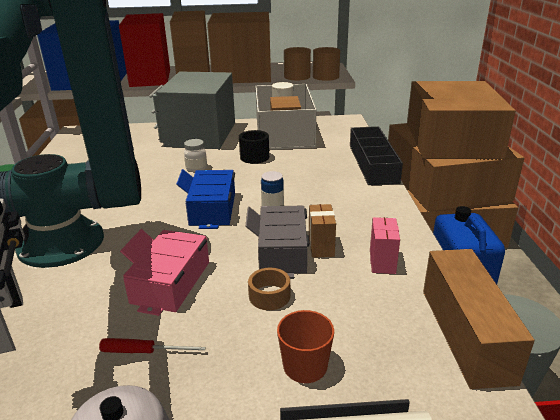

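View pics/top0.png

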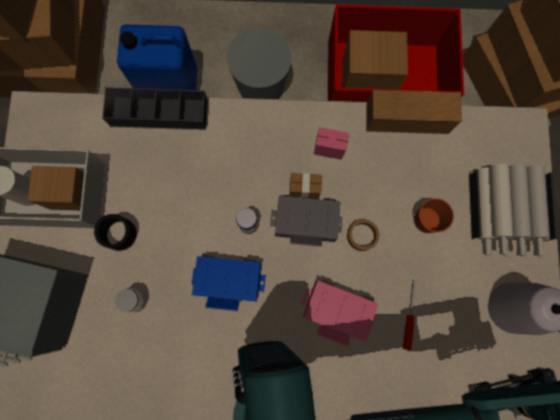

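Side view: the grey case is at (283,238) with the brown carton behind it at (322,230). The blue can is at (272,190), the tape at (269,288) and the tub at (305,345).

Things that could be mistaken for the targets (top view pixels):
- **Case:** grey (308,218), blue (228,278) or pink (341,310). I choose the grey one.
- **Carton:** brown with a pale strip (306,184) or pink (331,142). I choose the brown one.

Next I'll check the choice in a close crop.

```bash
python3 - <<'E'
import cv2
t=cv2.imread("pics/top0.png");s=cv2.imread("pics/side0.png")
cv2.imwrite("pics/c_top.png",cv2.resize(t[120:270,220:400],None,fx=4.4,fy=4,interpolation=cv2.INTER_CUBIC)[:600,:800])
cv2.imwrite("pics/c_side.png",cv2.resize(s[165:315,230:410],None,fx=4,fy=4,interpolation=cv2.INTER_CUBIC))
E
```

```text
(no output)
```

View pics/c_top.png

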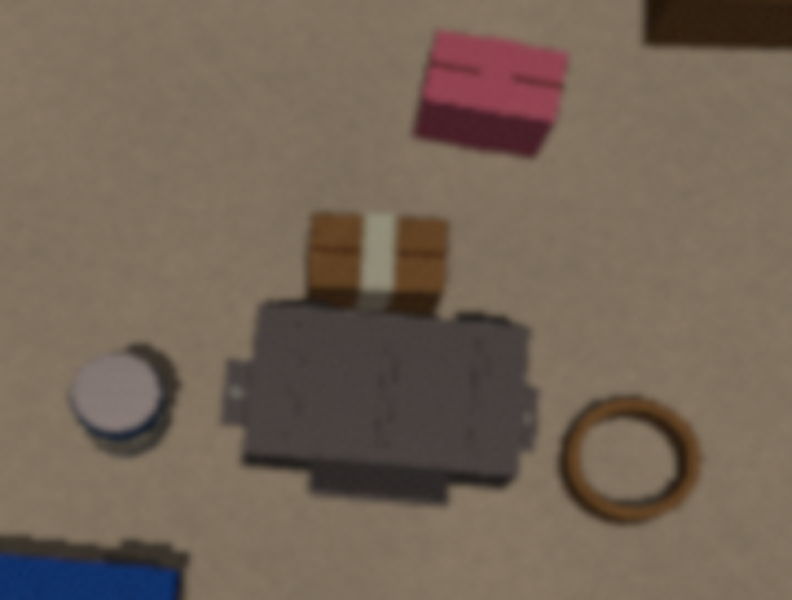

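View pics/c_side.png

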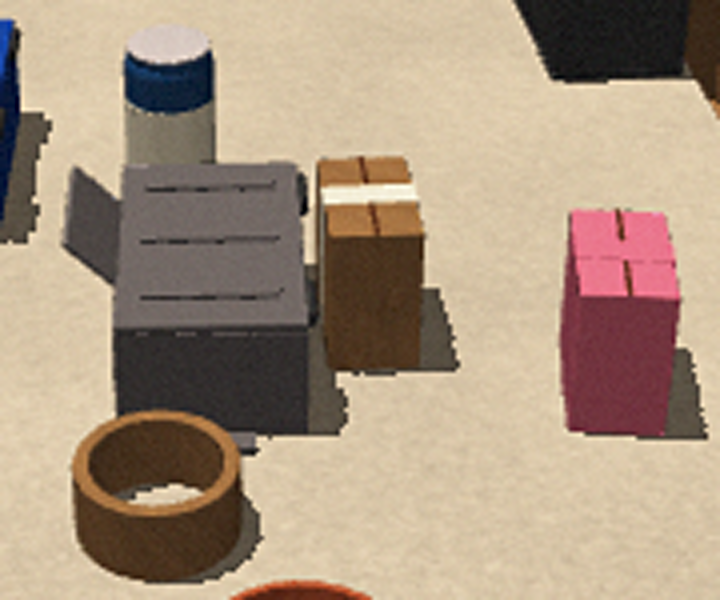

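The crops confirm the choice: a grey case with its tab towards the robot (crop (380,495)) and the brown carton just behind it (crop (378,250)). Next I measure them by casting rays.

```bash
cat > h.py <<'E'
import numpy as np,cv2
def ray(d,u,v,z):
    K=d["camera_matrix"];T=d["world_from_camera"]
    r=T[:3,:3]@np.linalg.inv(K)@np.array([u,v,1.]);c=T[:3,3]
    return c+r*(z-c[2])/r[2]
def proj(d,p):
    T=np.linalg.inv(d["world_from_camera"]);q=d["camera_matrix"]@(T@np.r_[p,1])[:3];return q[:2]/q[2]
E
python3 - <<'E'
from h import *
t=np.load("pics/top0.npz");s=np.load("pics/side0.npz")
def T(u,v,z):return np.round(ray(t,220+(u+.5)/4.4-.5,120+(v+.5)/4-.5,z),4)
def S(u,v,z):return np.round(ray(s,230+(u+.5)/4-.5,165+(v+.5)/4-.5,z),4)
def rep(n,P):
    P=np.array(P);print(n,P[:,:2].tolist(),"mean",P[:,:2].mean(0).round(4),"edges",[round(float(np.linalg.norm(P[i,:2]-P[i-1,:2])),4) for i in range(len(P))])
rep("lid top",[T(260,303,.076),T(528,328,.076),T(512,480,.076),T(245,460,.076)])
rep("lid side",[S(121,166,.076),S(300,165,.076),S(308,327,.076),S(113,327,.076)])
rep("tab top",[T(310,491,.1),T(447,503,.1)])
rep("tab side",[S(76,168,.1),S(64,240,.1)])
rep("ears top",[T(222,360,.006),T(222,424,.006),T(535,450,.006),T(537,388,.006)])
rep("carton top",[T(312,212,.096),T(447,220,.096),T(444,296,.096),T(308,290,.096)])
rep("carton side",[S(317,158,.096),S(407,157,.096),S(423,235,.096),S(328,235,.096)])
rep("carton side bottom",[S(330,368,0),S(418,370,0)])
rep("can",[T(118,395,.12),S(168,44,.12)])
rep("tape",[T(632,458,.045),S(158,460,.045)])
rep("pinkcarton",[T(500,70,.096)])
# case bottom near-side
rep("case btm",[S(118,415,0),S(308,433,0)])
E
```

```text
lid top [[0.6193, -0.0029], [0.6064, -0.1791], [0.4957, -0.1694], [0.5049, 0.0034]] mean [ 0.5566 -0.087 ] edges [0.1146, 0.1767, 0.1111, 0.173]
lid side [[0.5088, 0.0017], [0.6212, -0.0078], [0.6064, -0.1854], [0.4988, -0.1757]] mean [ 0.5588 -0.0918] edges [0.1777, 0.1128, 0.1782, 0.108]
tab top [[0.4811, -0.0385], [0.4753, -0.1253]] mean [ 0.4782 -0.0819] edges [0.087, 0.087]
tab side [[0.4811, -0.0396], [0.4733, -0.1208]] mean [ 0.4772 -0.0802] edges [0.0816, 0.0816]
ears top [[0.5901, 0.0218], [0.5412, 0.0202], [0.5279, -0.1938], [0.5752, -0.195]] mean [ 0.5586 -0.0867] edges [0.2173, 0.0489, 0.2144, 0.0473]
carton top [[0.6827, -0.0349], [0.6796, -0.123], [0.6237, -0.1218], [0.6253, -0.0337]] mean [ 0.6528 -0.0784] edges [0.0574, 0.0882, 0.0559, 0.0881]
carton side [[0.6286, -0.0345], [0.6836, -0.0385], [0.6789, -0.1282], [0.6247, -0.1232]] mean [ 0.654  -0.0811] edges [0.0888, 0.0551, 0.0898, 0.0544]
carton side bottom [[0.6276, -0.1206], [0.6797, -0.1273]] mean [ 0.6537 -0.124 ] edges [0.0525, 0.0525]
can [[0.5418, 0.0843], [0.5437, 0.0819]] mean [0.5428 0.0831] edges [0.0031, 0.0031]
tape [[0.5182, -0.2529], [0.5192, -0.256]] mean [ 0.5187 -0.2544] edges [0.0033, 0.0033]
pinkcarton [[0.7934, -0.1566]] mean [ 0.7934 -0.1566] edges [0.0]
case btm [[0.4993, -0.1556], [0.6075, -0.1822]] mean [ 0.5534 -0.1689] edges [0.1114, 0.1114]
```

Measured from both views:
- **Case:** centre about (0.558,-0.089), yaw about -0.073.
- **Tab edge:** about (0.478,-0.081), against a prediction of (0.475,-0.083).
- **Carton:** centre about (0.6535,-0.080), which is case (0.095, +0.016). Its edges measure 55×89 mm, as they should.

Left is the shorter push. I'll set the jaws to about 24 mm, tool y along case x, and push along case +y at low height.

Emit:
servo_tool(rows=[[[1,-0.4,0],-0.79],[[1,-0.4,0],-0.79],[[1,-0.4,0],-0.79],[[1,-0.4,0],-0.79],[[1,-0.4,0],-0.79],[[1,-0.4,0],-0.79],[[1,-0.4,0],-0.79],[[1,-0.4,0],-0.79],[[1,-0.4,0],-0.79],[[1,-0.4,0],-0.79],[[1,-0.4,0],-0.79],[[1,-0.4,0],-0.79]], grip=0.5)

```text
time: 1.1
tool_pos: [0.2084, -0.4807, 0.205]
ee_rot: [-3.141, -0.001, 1.494]
wrist_force: [-0.4, -0.8, -0.3]
width: 0.0238
```

Emit:
servo_tool(rows=[[[0.3,0.4,0],0],[[0.6,0.7,0],0],[[0.8,1,0],0]])

```text
time: 1.35
tool_pos: [0.2936, -0.4216, 0.2054]
ee_rot: [3.142, -0.001, 1.493]
wrist_force: [-0.1, -1.3, 0.9]
width: 0.0236
```

Emit:
servo_tool(rows=[[[0.3,0.4,0],0],[[0.6,0.7,0],0],[[0.8,1,0],0]])

```text
time: 1.6
tool_pos: [0.3788, -0.3631, 0.2055]
ee_rot: [3.141, -0.001, 1.495]
wrist_force: [0.3, -0.4, -0.6]
width: 0.0234
```

Emit:
servo_tool(rows=[[[0.3,0.4,0],0],[[0.6,0.7,0],0],[[0.8,1,0],0]])

```text
time: 1.85
tool_pos: [0.4634, -0.305, 0.2054]
ee_rot: [-3.142, -0.001, 1.495]
wrist_force: [0.9, -0.2, -0.0]
width: 0.0235
```

Emit:
servo_tool(rows=[[[0.3,0.4,0],0],[[0.6,0.7,0],0],[[0.8,1,0],0],[[0.8,1,0],0]])

```text
time: 2.18
tool_pos: [0.55, -0.2457, 0.2044]
ee_rot: [3.141, -0.002, 1.5]
wrist_force: [-0.8, -0.4, 0.8]
width: 0.0235
```

Emit:
servo_tool(rows=[[[0.3,0.3,0],0],[[0.7,0.7,0],0],[[0.98,0.95,0.1],0],[[0.98,0.95,0.1],0]])

```text
time: 2.52
tool_pos: [0.6304, -0.1723, 0.1947]
ee_rot: [-3.14, -0.003, 1.5]
wrist_force: [-1.0, 0.2, -0.5]
width: 0.0235
```

Emit:
servo_tool(rows=[[[0,0.1,0.3],0],[[0.03,0.18,0.6],0],[[0.03,0.18,0.9],0],[[0.03,0.18,0.9],0]])

```text
time: 2.85
tool_pos: [0.6388, -0.1751, 0.1184]
ee_rot: [-3.129, -0.003, 1.495]
wrist_force: [-0.6, 0.4, -0.7]
width: 0.0233
```

```bash
python3 - <<'E'
from bench import robot
import cv2, numpy as np
for n in("side","top"):
    s=robot.snapshot(n); np.savez(f"pics/{n}1.npz",**s)
    p=np.array(s["pixels"])[:,:,::-1]
    cv2.imwrite(f"pics/{n}1.png",cv2.resize(p[120:330,180:420],None,fx=2.8,fy=2.8))
E
```

```text
(no output)
```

View pics/side1.png

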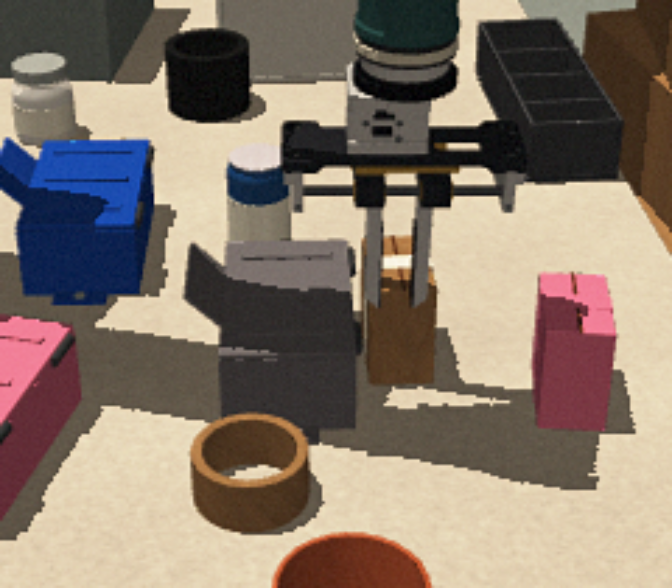

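The fingers are on the right side of the carton (fingertips around crop (373..425,300)) and the jaws are clear of the case. The wrist tilted a little, so I'll check the state before going lower.

```bash
python3 - <<'E'
from bench import robot
import numpy as np
o=robot.get_obs()
for k in("time","joint_positions","qvel","tool_pos","ee_rot"):print(k,np.round(o[k],4))
C=np.array([.558,-.089]);R=np.array([[.9973,-.0729],[.0729,.9973]])
p=np.array(o["tool_pos"])[:2];print(R@(p-C), )
E
```

```text
time 2.95
joint_positions [-3.5280e-01  3.7160e-01  1.1897e+00 -5.0000e-04  1.5836e+00 -2.7680e-01]
qvel [ 0.002  -0.034  -0.06    0.002  -0.0026  0.    ]
tool_pos [ 0.6413 -0.176   0.1244]
ee_rot [-3.1383e+00 -4.0000e-04  1.4948e+00]
[ 0.08939973 -0.08069244]
```

Emit:
servo_tool(rows=[[[0,0.04,0.3],0],[[0,0.06,0.6],0],[[0,0.06,0.9],0],[[0,0.06,1],0],[[0,0.06,1],0]])

```text
time: 3.37
tool_pos: [0.6463, -0.176, 0.0445]
ee_rot: [-3.139, -0.001, 1.496]
wrist_force: [-0.2, -0.7, 0.3]
width: 0.0232
```

Emit:
servo_tool(rows=[[[0,0,0.12],0],[[0.1,0,0.18],0],[[0.25,0,0.18],0],[[0.35,0,0.18],0],[[0.35,0,0.18],0]])

```text
time: 3.78
tool_pos: [0.6503, -0.1453, 0.0322]
ee_rot: [3.14, -0.001, 1.499]
wrist_force: [-0.6, -1.1, -0.3]
width: 0.0234
```

Emit:
servo_tool(rows=[[[0.08,0,0.03],0],[[0.15,0,0.03],0],[[0.22,0,0.03],0],[[0.29,0,0.03],0],[[0.36,0,0.03],0],[[0.43,0,0.03],0],[[0.5,0,0.03],0],[[0.57,0,0.03],0],[[0.64,0,0.03],0],[[0.71,0,0.03],0],[[0.78,0,0.03],0],[[0.85,0,0.03],0]])

```text
time: 4.78
tool_pos: [0.6547, -0.0797, 0.0288]
ee_rot: [3.141, 0.0, 1.497]
wrist_force: [0.3, -4.4, 0.7]
width: 0.0235
```

```bash
python3 - <<'E'
from bench import robot
import cv2, numpy as np
for n in("side",):
    s=robot.snapshot(n); np.savez(f"pics/{n}2.npz",**s)
    p=np.array(s["pixels"])[:,:,::-1]
    cv2.imwrite(f"pics/{n}2.png",cv2.resize(p[120:330,180:420],None,fx=2.8,fy=2.8))
E
```

```text
(no output)
```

View pics/side2.png

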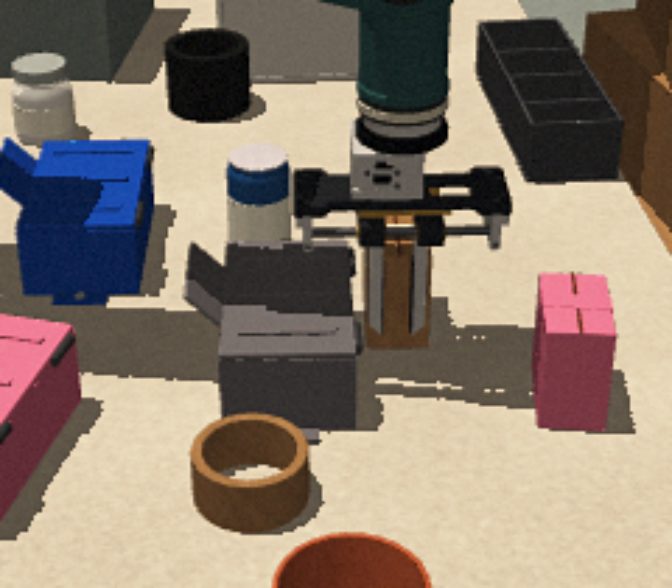

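The carton slides upright and square between both fingers (base around crop (397,345)), with about 4 N on the wrist. I'll keep pushing.

Emit:
servo_tool(rows=[[[0.08,0,0],0],[[0.16,0,0],0],[[0.24,0,0],0],[[0.32,0,0],0],[[0.4,0,0],0],[[0.48,0,0],0],[[0.56,0,0],0],[[0.64,0,0],0],[[0.72,0,0],0],[[0.8,0,0],0],[[0.9,0,0],0],[[0.98,0,0],0]])

```text
time: 5.83
tool_pos: [0.6604, -0.001, 0.0288]
ee_rot: [3.142, 0.0, 1.497]
wrist_force: [-0.4, -5.5, 3.0]
width: 0.0243
```

Emit:
servo_tool(rows=[[[0,0,0],0],[[-0.1,0,0],0],[[-0.3,0,0],0],[[-0.5,0,-0.1],0],[[-0.5,0,-0.5],0],[[-0.5,0,-1],0],[[-0.5,0,-1],0]])

```text
time: 6.42
tool_pos: [0.6618, -0.0448, 0.1188]
ee_rot: [3.126, 0.001, 1.494]
wrist_force: [1.6, -0.2, 1.7]
width: 0.0236
```

Emit:
servo_tool(rows=[[[-0.3,-0.2,-0.5],0],[[-0.6,-0.5,-1],0],[[-0.9,-1,-1],0],[[-0.9,-1,-1],0]], grip=1)

```text
time: 6.75
tool_pos: [0.571, -0.1116, 0.1935]
ee_rot: [3.136, 0.003, 1.493]
wrist_force: [1.9, -0.2, -0.1]
width: 0.0017
```

```bash
python3 - <<'E'
from bench import robot
import cv2, numpy as np
for n in("side","top"):
    s=robot.snapshot(n); np.savez(f"pics/{n}3.npz",**s)
    p=np.array(s["pixels"])[:,:,::-1]
    cv2.imwrite(f"pics/{n}3.png",cv2.resize(p[120:330,180:420],None,fx=2.8,fy=2.8,interpolation=cv2.INTER_CUBIC))
E
```

```text
(no output)
```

View pics/side3.png

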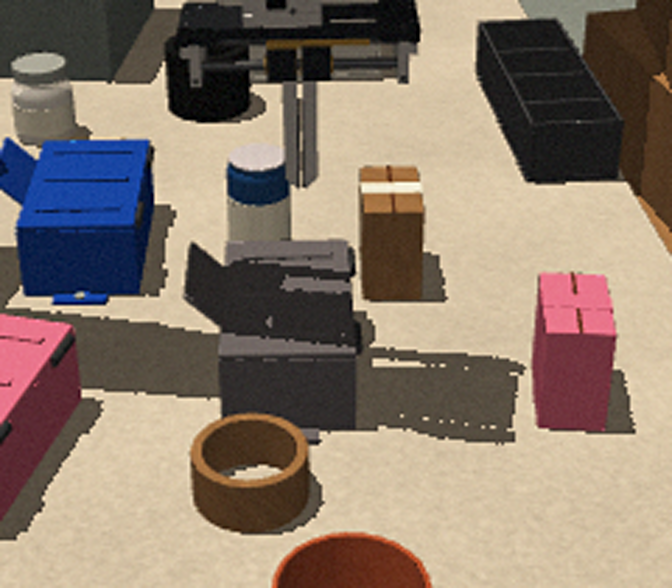

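View pics/top3.png

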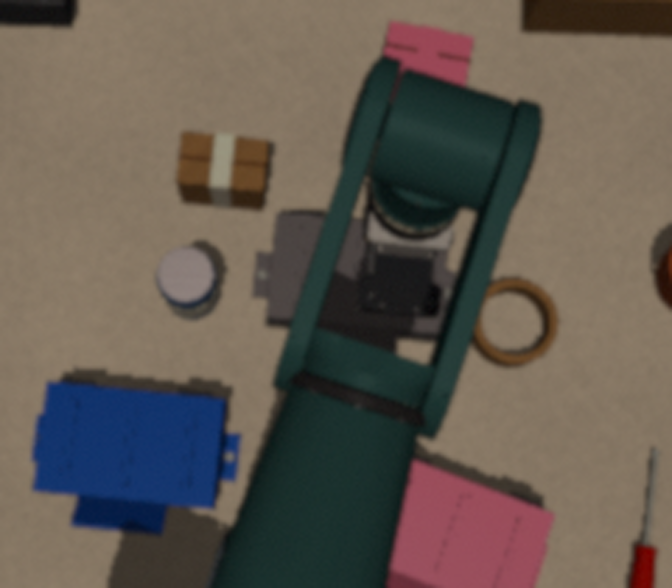

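The carton stands clear on the left (side crop (390,235), top crop (224,165)), and the case, can and tape have not moved. Now I measure where it is.

```bash
python3 - <<'E'
from h import *
from bench import robot
s=np.load("pics/side3.npz");t=np.load("pics/top3.npz")
C=np.array([.558,-.089]);R=np.array([[.9973,-.0729],[.0729,.9973]])
def f(d,u,v,z):return ray(d,180+(u+.5)/2.8-.5,120+(v+.5)/2.8-.5,z)[:2]
P=np.array([f(s,u,v,.096) for u,v in((360,167),(417,167),(424,212),(361,212))]);print(P.round(4),P.mean(0),R@(P.mean(0)-C))
P=np.array([f(t,u,v,.096) for u,v in((183,132),(270,138),(267,190),(180,185))]);print(P.round(4),P.mean(0),R@(P.mean(0)-C))
P=np.array([f(s,u,v,0) for u,v in((363,298),(421,300))]);print(P.round(4))
print(robot.get_obs()["tool_pos"],robot.get_obs()["width"])
E
```

```text
[[0.6422 0.0979]
 [0.6964 0.0925]
 [0.6895 0.004 ]
 [0.633  0.0095]] [0.66527061 0.05098048] [0.0967764  0.14742256]
[[0.6957 0.0961]
 [0.6922 0.0068]
 [0.6374 0.0082]
 [0.6399 0.0968]] [0.66632417 0.05198564] [0.09775384 0.14850181]
[[0.6367 0.0155]
 [0.6904 0.0071]]
[ 0.57112084 -0.11090882  0.19188622] 0.0007207383033911825
```

The carton sits at case y = +0.148 in both views, upright and square, so no part of it is behind the case (its inner edge is about 0.103, the case edge 0.090). The jaws are now shut, and I move to the front of the tab.

Emit:
servo_tool(rows=[[[0.1,-0.4,0],0],[[0.2,-0.8,0],0],[[0.26,-1,0],0],[[0.26,-1,0],0]])

```text
time: 7.18
tool_pos: [0.4921, -0.0802, 0.1885]
ee_rot: [-3.141, -0.001, 1.497]
wrist_force: [-0.5, 0.0, 0.4]
width: -0.0
```

Emit:
servo_tool(rows=[[[0,-0.4,0],0],[[0,-0.75,0],0],[[0,-0.75,0.2],0],[[0,-0.75,0.4],0],[[0,-0.75,0.4],0]])

```text
time: 7.6
tool_pos: [0.4331, -0.0763, 0.1535]
ee_rot: [-3.137, -0.002, 1.496]
wrist_force: [-0.6, 0.9, 0.2]
width: 0.0002
```

Emit:
servo_tool(rows=[[[0,0,0.3],0],[[0,0,0.6],0],[[0,0,0.9],0],[[0,0,1],0],[[0,0,1],0],[[0,0,1],0]])

```text
time: 8.1
tool_pos: [0.435, -0.0768, 0.0772]
ee_rot: [3.141, -0.0, 1.497]
wrist_force: [0.5, -0.3, 0.5]
width: 0.0006
```

```bash
python3 - <<'E'
from bench import robot
import cv2, numpy as np
for n in("side","top"):
    s=robot.snapshot(n); np.savez(f"pics/{n}4.npz",**s)
    p=np.array(s["pixels"])[:,:,::-1]
    cv2.imwrite(f"pics/{n}4.png",cv2.resize(p[120:330,180:420],None,fx=2.8,fy=2.8,interpolation=cv2.INTER_CUBIC))
o=robot.get_obs()
C=np.array([.558,-.089]);R=np.array([[.9973,-.0729],[.0729,.9973]])
print(R@(np.array(o["tool_pos"])[:2]-C),o["tool_pos"],o["wrist_force"],o["time"])
E
```

```text
[-0.12275002  0.0030548 ] [ 0.43579453 -0.07700403  0.07851613] [0.39093973 0.81481033 0.4935613 ] 8.2
```

View pics/side4.png

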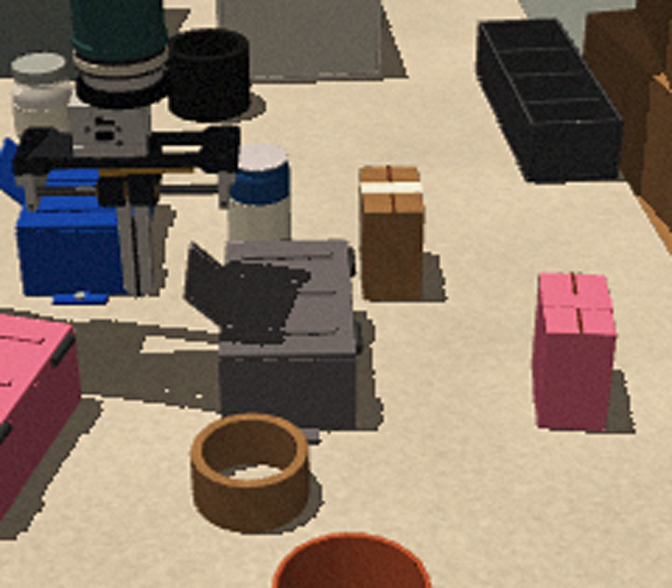

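The fingertip is ahead of the tab (crop (140,293), tab edge at (195,265)), about 27 mm short of contact and 22 mm below the edge. Next I push forward and up along the tab's arc.

Emit:
servo_tool(rows=[[[0,0.2,0],0],[[0,0.35,0],0],[[0,0.4,-0.03],0],[[0,0.45,-0.12],0],[[0,0.5,-0.25],0],[[0,0.56,-0.38],0],[[0,0.62,-0.5],0],[[0,0.68,-0.6],0],[[0,0.75,-0.68],0],[[0,0.82,-0.75],0],[[0,0.82,-0.75],0]])

```text
time: 9.12
tool_pos: [0.4947, -0.0811, 0.142]
ee_rot: [-3.131, 0.001, 1.497]
wrist_force: [-23.3, 2.6, 19.4]
width: 0.0004
```

```bash
python3 - <<'E'
from bench import robot
import cv2, numpy as np
for n in("side",):
    s=robot.snapshot(n); np.savez(f"pics/{n}5.npz",**s)
    p=np.array(s["pixels"])[:,:,::-1]
    cv2.imwrite(f"pics/{n}5.png",cv2.resize(p[120:330,180:420],None,fx=2.8,fy=2.8,interpolation=cv2.INTER_CUBIC))
o=robot.get_obs()
C=np.array([.558,-.089]);R=np.array([[.9973,-.0729],[.0729,.9973]])
print(R@(np.array(o["tool_pos"])[:2]-C),o["tool_pos"],o["wrist_force"],o["time"])
E
```

```text
[-0.0639794  0.0032316] [ 0.49442396 -0.08111241  0.14166588] [-22.81753844   2.97149777  18.9093082 ] 9.1667
```

View pics/side5.png

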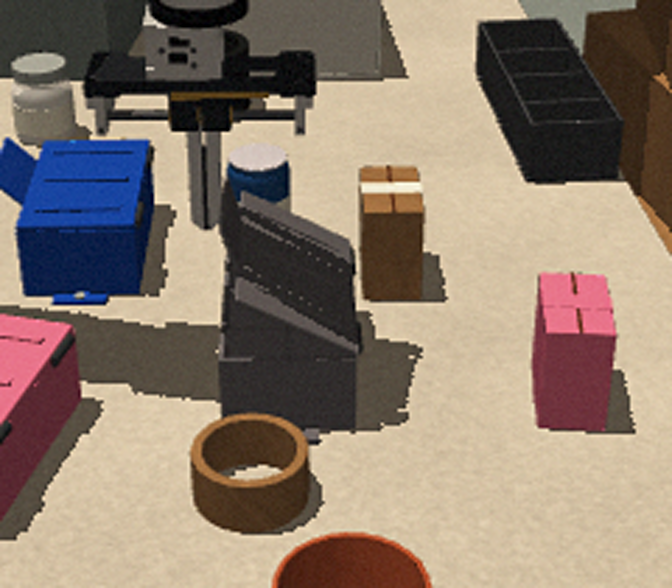

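The lid is up about 30° and following the finger. The wrist shows 23 N back and 19 N up, so the edge is sticking to the finger and the push runs through the hinge. I'll move more upward and less inward.

Emit:
servo_tool(rows=[[[0,-0.04,-0.14],0],[[0,-0.01,-0.23],0],[[0,0.09,-0.31],0],[[0,0.19,-0.38],0],[[0,0.29,-0.44],0]])

```text
time: 9.58
tool_pos: [0.5239, -0.0834, 0.1745]
ee_rot: [3.138, 0.001, 1.497]
wrist_force: [-1.7, 0.0, 0.9]
width: 0.001
```

```bash
python3 - <<'E'
from bench import robot
import cv2, numpy as np
for n in("side",):
    s=robot.snapshot(n); np.savez(f"pics/{n}6.npz",**s)
    p=np.array(s["pixels"])[:,:,::-1]
    cv2.imwrite(f"pics/{n}6.png",cv2.resize(p[120:330,180:420],None,fx=2.8,fy=2.8,interpolation=cv2.INTER_CUBIC))
o=robot.get_obs()
C=np.array([.558,-.089]);R=np.array([[.9973,-.0729],[.0729,.9973]])
print(R@(np.array(o["tool_pos"])[:2]-C),o["tool_pos"],o["wrist_force"],o["time"])
E
```

```text
[-0.03245657  0.00302779] [ 0.52584928 -0.08361388  0.17511923] [ 0.11507426 -0.08940465  0.53432188] 9.6333
```

View pics/side6.png

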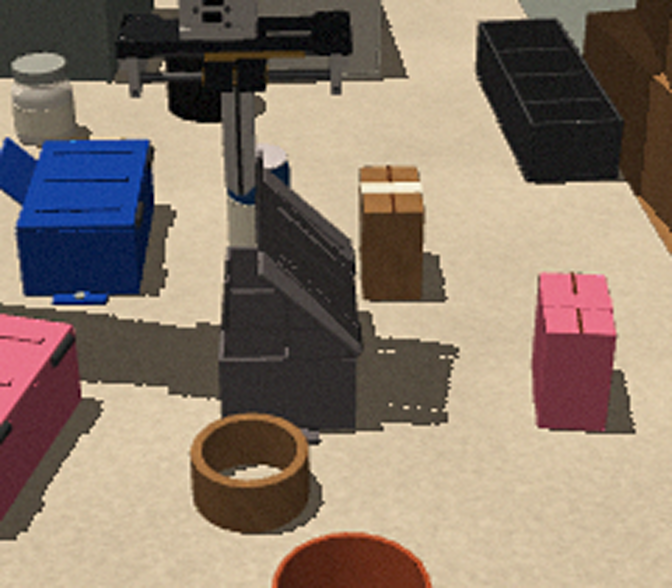

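At about 45° the wrist force is near zero and the fingertip is behind the tab. I keep pushing forward with a slight rise.

Emit:
servo_tool(rows=[[[0,0.1,-0.06],0],[[0,0.2,-0.1],0],[[0,0.3,-0.12],0],[[0,0.4,-0.13],0],[[0,0.5,-0.13],0],[[0,0.6,-0.13],0],[[0,0.7,-0.13],0]])

```text
time: 10.22
tool_pos: [0.5796, -0.0873, 0.1822]
ee_rot: [3.141, 0.0, 1.497]
wrist_force: [-1.5, 0.3, 1.5]
width: 0.0002
```

```bash
python3 - <<'E'
from bench import robot
import cv2, numpy as np
for n in("side",):
    s=robot.snapshot(n); np.savez(f"pics/{n}7.npz",**s)
    p=np.array(s["pixels"])[:,:,::-1]
    cv2.imwrite(f"pics/{n}7.png",cv2.resize(p[120:330,180:420],None,fx=2.8,fy=2.8,interpolation=cv2.INTER_CUBIC))
o=robot.get_obs()
C=np.array([.558,-.089]);R=np.array([[.9973,-.0729],[.0729,.9973]])
print(R@(np.array(o["tool_pos"])[:2]-C),o["tool_pos"],o["wrist_force"],o["time"])
E
```

```text
[0.0225865  0.00323174] [ 0.5807629  -0.08742342  0.18167749] [ 0.65329998 -0.72600196 -0.8156782 ] 10.2667
```

View pics/side7.png

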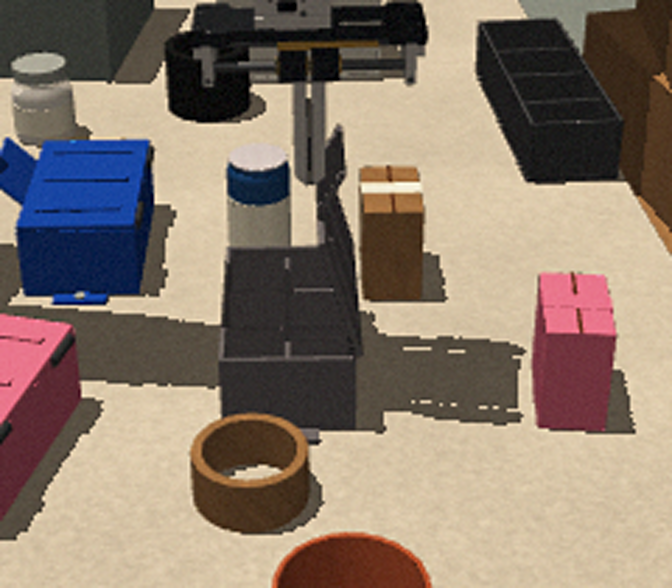

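The lid is at about 75–80° (crop (340,230)) and the forces are small. I push on past upright, then retract.

Emit:
servo_tool(rows=[[[0,0.1,0],0],[[0,0.2,0],0],[[0,0.3,0],0],[[0,0.4,0],0],[[0,0.5,0],0],[[0,0.6,0],0],[[0,0.7,0],0],[[0,0.75,0],0],[[0,0.75,0],0]])

```text
time: 11.02
tool_pos: [0.6392, -0.0918, 0.1817]
ee_rot: [-3.141, 0.0, 1.497]
wrist_force: [-0.3, -0.3, -0.5]
width: 0.0006
```

Emit:
servo_tool(rows=[[[0,0,0],0],[[0,-0.3,-0.1],0],[[0,-0.6,-0.3],0],[[0,-1,-0.4],0],[[0,-1,-0.4],0],[[0,-1,-0.4],0],[[0,-1,-0.4],0],[[0,-1,-0.4],0]])

```text
time: 11.68
tool_pos: [0.5591, -0.0858, 0.2137]
ee_rot: [-3.141, -0.0, 1.497]
wrist_force: [0.6, 0.0, 1.2]
width: 0.0006
```

```bash
python3 - <<'E'
from bench import robot
import cv2, numpy as np
for n in("side","top"):
    s=robot.snapshot(n); np.savez(f"pics/{n}8.npz",**s)
    p=np.array(s["pixels"])[:,:,::-1]
    cv2.imwrite(f"pics/{n}8.png",cv2.resize(p[120:330,180:420],None,fx=2.8,fy=2.8,interpolation=cv2.INTER_CUBIC))
o=robot.get_obs()
C=np.array([.558,-.089]);R=np.array([[.9973,-.0729],[.0729,.9973]])
print(R@(np.array(o["tool_pos"])[:2]-C),o["tool_pos"],o["wrist_force"],o["time"])
E
```

```text
[0.00093241 0.00327177] [ 0.55916849 -0.08580479  0.21332006] [-0.07412123  0.73390743 -0.11890554] 11.7833
```

View pics/side8.png

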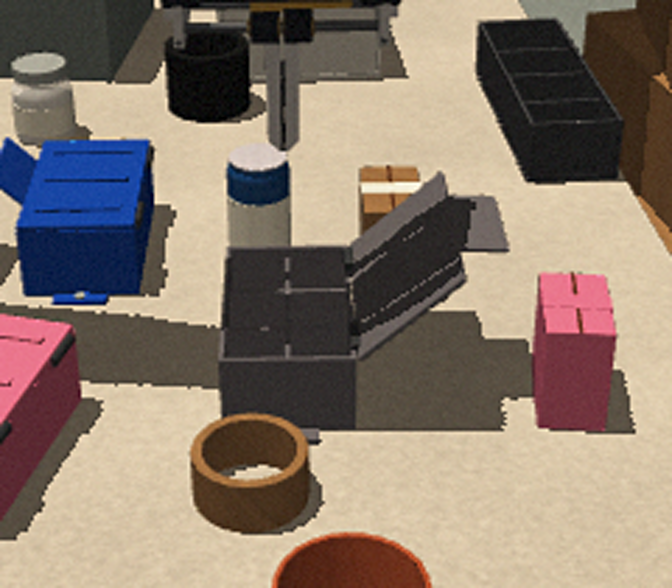

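View pics/top8.png

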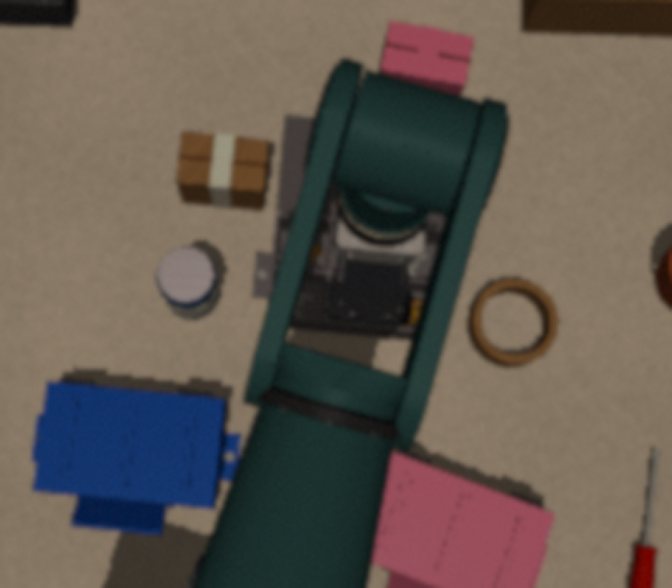

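The lid lies fully back (side crop (355..505,175..360)) and the carton hasn't moved. I back the arm off, then check the lid angle against the geometry and that it is at rest.

Emit:
servo_tool(rows=[[[0,-0.3,-0.2],0],[[0,-0.6,-0.4],0],[[0,-1,-0.5],0],[[0,-1,-0.5],0],[[0,-1,-0.5],0],[[0,-1,-0.5],0],[[0,-1,-0.5],0],[[0,-1,-0.5],0]])

```text
time: 12.45
tool_pos: [0.4795, -0.0799, 0.253]
ee_rot: [-3.139, -0.0, 1.497]
wrist_force: [-0.1, 0.7, -0.1]
width: 0.0003
```

```bash
python3 - <<'E'
from bench import robot
from h import *
s=robot.snapshot("side");p=np.array(s["pixels"])[:,:,::-1]
d8=np.load("pics/side8.npz");diff=cv2.absdiff(np.array(s["pixels"]),d8["pixels"]).max(2)
print("lid region diff max",diff[180:255,308:365].max(), "carton region",diff[175:230,305:335].max())
C=np.array([.558,-.089]);ex=np.array([.9973,-.0729]);ey=np.array([.0729,.9973])
q=cv2.resize(p[120:330,180:420],None,fx=2.8,fy=2.8,interpolation=cv2.INTER_CUBIC)
for th,c in((2.4,(0,255,0)),(2.2,(0,0,255))):
  for y,r in((-.09,.11),(.09,.11),(-.045,None),(.045,None)):
    a=(-r,0) if r else (-.138,.03)
    x=a[0]*np.cos(th)+a[1]*np.sin(th); z=-a[0]*np.sin(th)+a[1]*np.cos(th)
    P=np.r_[C+(.055+x)*ex+y*ey,.0705+z]; u=proj(s,P); 
    v=((u-[180,120]+.5)*2.8-.5); cv2.circle(q,tuple(int(k) for k in v),4,c,1)
    print(th,y,v.round(0))
cv2.imwrite("pics/side9.png",q); o=robot.get_obs();print(o["time"],o["tool_pos"],o["wrist_force"])
E
```

```text
lid region diff max 84 carton region 79
2.4 -0.09 [462. 278.]
2.4 0.09 [440. 170.]
2.4 -0.045 [507. 251.]
2.4 0.045 [493. 197.]
2.2 -0.09 [441. 262.]
2.2 0.09 [422. 155.]
2.2 -0.045 [488. 226.]
2.2 0.045 [475. 173.]
12.5 [ 0.47937129 -0.07984803  0.25307077] [-0.3183313   0.37949771 -0.03915631]
```

View pics/side9.png

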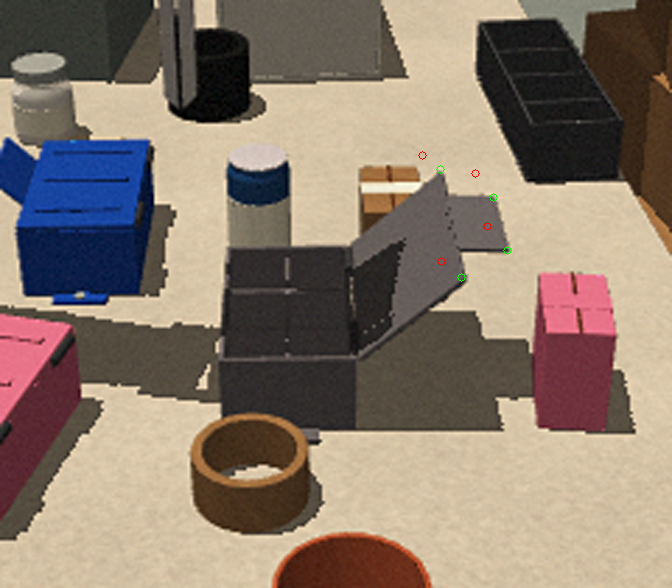

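The lid corners match the 2.4 rad prediction (green marks) within 1–4 crop pixels. The lid edges are where they were 0.7 s earlier; the raw image difference there comes from the robot's moving shadow. The carton stands, the arm is clear and the wrist force is about 0, so I hand in.

```bash
python3 -c "
from bench import robot
print(robot.close_job())"
```

```text
the job is handed in; nothing more can be done
None
```

I pushed the brown carton left behind the case, then flipped the grey lid fully back. The job was handed in about 12.5 s into the 58 s; it reports no verdict.

**What I did**
- **Carton:** I pushed it low with both fingertips from case y of about +0.016 to +0.148 m. It stayed upright and about 13 mm clear of the lid's width.
- **Lid:** I pushed the tab up along its arc with the shut fingertips, past upright, until the lid fell back on its own.

**Last checks**
- **Lid angle:** the corners match the predicted 2.4 rad position within 1–4 pixels in the enlarged picture.
- **Lid at rest:** its edges were unchanged between two pictures 0.7 s apart. My automatic image comparison did not confirm this: it showed differences around the lid and carton. I judged these by eye to be the arm's moving shadow.
- **Carton:** it was measured at case y 0.147 m in the side view and 0.149 m in the top view.
- **Bystanders:** the can, tape, jar, black roll and screwdriver showed no movement by eye in the crops. The tub was only partly in view, and I did not measure any of them again.
- **Robot:** it was clear of everything, with wrist force at about the sensor noise.

At about 30° the tab edge stuck to the finger, and the wrist force rose to about 30 N (23 N back, 19 N up). Moving more upward cleared it.

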